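# Find the empty bay of the column box and push its cover open

## Task

One of the four bays of the grey column box is empty and has to be opened for a new cartridge: press the blue-ringed end of the white covers with a fingertip, lightly because the other three rest on delicate cartridges, until you find the one that rocks, then push that cover down until it swings open and stays open. Nothing is to be picked up, and the flasks, bottle and vial stay where they are.

Things in the scene. Friction and masses are not known exactly. Their poses are not given: they have to be found in the camera images.
- box_top (a point): Centre of the flat top of the column box, a grey instrument fixed to the bench: 190 mm (x) by 332 mm (y), 100 mm high. z up, x from its front (blue strip, robot side) to its back, y to the left along the row of four covers, which lie flush with the top, 80 mm apart. The back 71 mm of the top is a fixed deck. A bay with no cartridge is empty down to 20 mm above the bench or less, and 74 mm wide.
- mark1 (a point): Blue ring (26 mm across) painted on the upper face of the leftmost (+y of the box) cover: the spot to press, on the top surface, axes those of the cover (z is the upper face's normal, x towards the back of the box). Cover: white plate 100 mm (x) by 72 mm (y), 6 mm thick; the mark is 20 mm from its front edge and 52 mm in front of its pivot line, which runs along y, 19 mm below the upper face.
- mark2 (a point): Blue ring (26 mm across) painted on the upper face of the second from the left cover: the spot to press, on the top surface, axes those of the cover (z is the upper face's normal, x towards the back of the box). Cover: white plate 100 mm (x) by 72 mm (y), 6 mm thick; the mark is 20 mm from its front edge and 52 mm in front of its pivot line, which runs along y, 19 mm below the upper face.
- mark3 (a point): Blue ring (26 mm across) painted on the upper face of the third from the left cover: the spot to press, on the top surface, axes those of the cover (z is the upper face's normal, x towards the back of the box). Cover: white plate 100 mm (x) by 72 mm (y), 6 mm thick; the mark is 20 mm from its front edge and 52 mm in front of its pivot line, which runs along y, 19 mm below the upper face.
- mark4 (a point): Blue ring (26 mm across) painted on the upper face of the rightmost (-y of the box) cover: the spot to press, on the top surface, axes those of the cover (z is the upper face's normal, x towards the back of the box). Cover: white plate 100 mm (x) by 72 mm (y), 6 mm thick; the mark is 20 mm from its front edge and 52 mm in front of its pivot line, which runs along y, 19 mm below the upper face.
- cover1 (a joint): Angle of the leftmost (+y of the box) cover, rad: 0 flush, growing as its marked end sinks (back end rises up to 20 mm). On a cartridge: 1 mm play at the mark, then a sprung cap (2 mm down at 5 N, 3 mm at 20 N, rigid at 5), springing back. Over the empty bay: sinks under 0.6 N, drops shut if let go before 0.5 (24 mm down at the mark), past that falls open to its stop at 0.95 and stays.
- cover2 (a joint): Angle of the second from the left cover, rad: 0 flush, growing as its marked end sinks (back end rises up to 20 mm). On a cartridge: 1 mm play at the mark, then a sprung cap (2 mm down at 5 N, 3 mm at 20 N, rigid at 5), springing back. Over the empty bay: sinks under 0.6 N, drops shut if let go before 0.5 (24 mm down at the mark), past that falls open to its stop at 0.95 and stays.
- cover3 (a joint): Angle of the third from the left cover, rad: 0 flush, growing as its marked end sinks (back end rises up to 20 mm). On a cartridge: 1 mm play at the mark, then a sprung cap (2 mm down at 5 N, 3 mm at 20 N, rigid at 5), springing back. Over the empty bay: sinks under 0.6 N, drops shut if let go before 0.5 (24 mm down at the mark), past that falls open to its stop at 0.95 and stays.
- cover4 (a joint): Angle of the rightmost (-y of the box) cover, rad: 0 flush, growing as its marked end sinks (back end rises up to 20 mm). On a cartridge: 1 mm play at the mark, then a sprung cap (2 mm down at 5 N, 3 mm at 20 N, rigid at 5), springing back. Over the empty bay: sinks under 0.6 N, drops shut if let go before 0.5 (24 mm down at the mark), past that falls open to its stop at 0.95 and stays.
- flask_mid (a point): Bystander: conical glass flask with black stopper, 66 mm across at the foot, 98 mm high; point at half height.
- volflask_mid (a point): Bystander: round glass measuring flask with a narrow neck and green stopper, 60 mm across, 120 mm high; point at half height.
- reagent_mid (a point): Bystander: white plastic bottle with red cap, 56 mm across, 115 mm high; point at half height.
- vial_mid (a point): Bystander: small amber vial with black cap, 22 mm across, 34 mm high, standing on the fixed deck at the back of the column box; point at half height.

How it is judged (in metres and radians):
At the end, for the whole second after the job is handed in: The cover over the empty bay stands open (more than 0.85 rad), the other three are shut (less than 0.08 rad), and the flask, measuring flask, bottle and vial are within 20 mm of where they stood (((value of joint cover1 above 0.85 rad and value of joint each of cover2, cover3, cover4 below 0.08 rad) or (value of joint cover2 above 0.85 rad and value of joint each of cover1, cover3, cover4 below 0.08 rad) or (value of joint cover3 above 0.85 rad and value of joint each of cover1, cover2, cover4 below 0.08 rad) or (value of joint cover4 above 0.85 rad and value of joint each of cover1, cover2, cover3 below 0.08 rad)) and distance of each of flask_mid, volflask_mid, reagent_mid, vial_mid from where it was at the start of the episode below 0.02 m); the robot touches nothing.
It fails at once if flask moved or picked up (more than 20 mm) (distance of flask_mid from where it was at the start of the episode above 0.02 m).
It fails at once if volflask moved or picked up (more than 20 mm) (distance of volflask_mid from where it was at the start of the episode above 0.02 m).
It fails at once if reagent moved or picked up (more than 20 mm) (distance of reagent_mid from where it was at the start of the episode above 0.02 m).
It fails at once if vial moved or picked up (more than 20 mm) (distance of vial_mid from where it was at the start of the episode above 0.02 m).
It fails at once if a cover pressed with more than 40 N (contact force between any of the fingers, the arm and colbox above 40 N).
It also fails if it takes over 48 s, if anything falls off the work surface, if the arm or the gripper's body presses on something with over 40 N, if the wrist force passes 120 N, or if a joint passes its speed limit or range.

## Robot

A 6-joint arm with a two-finger parallel gripper is mounted at the origin on the work surface. World frame = base frame: x ahead of the robot, y to its left, z up, the work surface at z = 0. Lengths are in mm, angles in rad, forces in N, time in s.
With the tool pointing down it reaches from about 375 to 900 mm from the base axis. Payload 3.1 kg.
Tool frame: the origin (TCP) lies on the centre line of the jaws, within the pads' length; the fingertips stand 22 mm ahead of it and the grasp point (between the pads) lies 3 mm ahead of it; z points along the fingers, y is the line along which they close (so a half turn about z gives the same grasp; the last joint's range is limited). The gripper opens to 85 mm and grips with 20 to 120 N. Pads are 22 mm wide; open, the fingers measure 114 mm over their backs; the gripper's body (76 mm by 85 mm) begins 54 mm behind the grasp point. The pads swing forward as they close: fully open they stand 13 mm farther back than shut.
Start: joints at [0.926, 0.527, 1.433, -0, 1.181, -0.178], TCP at [280.669, 558.41, 253.31] pointing down, gripper open.
Joint ranges: [-3.08, 3.08], [-0.75, 2.2], [0.22, 2.44], [-1.43, 4.57], [0, 2.65], [-2.85, 2.85]. Speed limits (rad/s): [2.79, 2.79, 3.14, 3.14, 3.14, 3.14].

## Interface

Orientations are given as a unit quaternion [x, y, z, w].
In Python, from station import manip, imaging, job gives the robot as it stands.
- The arm moves only by the tool apply_moves, never from a script. Its argument "rows" is a list of rows, each a list of 2 entries, a list of its own where there are three numbers: the shift along the tool's x, y, z in m, then the turn about the tool's z in rad. In form: [[[dx, dy, dz], roll], ...]. A call has exactly 8 rows; each row shifts and turns the commanded pose from where the row before left it, along the tool's axes as they then stand; what a row does not reach is not made up. A row lasts 1/10 s, in which the tool goes at most 50 mm and 8.59 degrees, less where a joint would pass 70% of its speed; a pose out of reach is approached as far as the arm can. A call is refused whole if a number of a shift passes 0.05 or a number of a turn 0.15, either way. A call with a gripper value outside its range is refused whole. "grip" is the closure, from -1 (fully open) to 1 (shut), so that 0 is half open, set as the call begins (left out, the last holds). The fingers move at their own pace and stop on an object; the grip force is fixed at half the most. Time passes only in rows, so rows that do not move let the fingers close, or fill a call up. It gives the time, the measured TCP pose, the force, the opening and the grip force at its end, in the units of the state.
- manip.sense(): the state, without advancing time (a new reading comes with each control period).
- imaging.camera(name): name is "scene" or "top"; returns (picture, depth): 384x512x3 uint8, red, green, blue; 384x512 float32, mm along the optical axis (not along the pixel's ray), 0 where there is no reading.
- imaging.camera_info(name): a dict with "intrinsics" (3x3 intrinsics, pixels), "camera_from_world" (4x4, takes a point from world to camera coordinates). Camera axes: x right, y down, z forward; pixel columns grow to the right and rows downward; lengths in mm; the calibration is good to about 2 mm. A picture is of the moment at which its call begins. camera_info takes no time and is no camera call.
- job.finish_job(): hands the job in; it is judged then, once.
Trained networks look in the newest picture that a camera, given by its name, has taken for a name from the list of things; names that differ only in an ending like _2 or _b are one class to them, and where a whole thing is asked for, a point or a joint stands for the part that bears it (a point fixed in the world has none). Each returns a list of dicts, best first, with "confidence" (0 to 1); they miss things now and then, are a little off and sometimes report something else, mostly with a low value. They report only what shows in the picture. A call takes as long as a camera call.
- imaging.spot_in(camera, target): "centre" ([x, y, z] in mm, in world coordinates, good to about 4 mm: the middle of the surface that is visible of it).
- imaging.outline_of(camera, target): "region" (384x512 bool, what is visible of it).
- imaging.pinpoint(camera, target): "centre" ([x, y, z] in mm, in world coordinates, good to about 4 mm: a listed point, or the origin of a listed thing).
The state is a dict: "time_s": time; "q": joint angles; "dq": joint speeds; "joint_efforts": joint torques, N m; "ee_pos": TCP position; "tcp_rot": TCP orientation; "ft_force": force on the tool from outside, world axes, zero at the start; "torque": the same for the moment, N m; "width": finger opening in mm; "grip_force": force on a finger pad.
Only numpy, scipy, OpenCV 4.12 (cv2) and the standard library are available. Lean on these libraries where they do the work, as an engineer would, in place of code of your own. Each camera call takes 0.05 s, during which the arm holds its last target. There are 200 camera calls.

## Working session

There is one attempt and no reset: what is moved stays moved. The work goes in short steps, Python scripts to look and compute and a tool call to move; the robot and the scene stay as the last step left them, time stands still between calls to the robot, and variables do not carry over. Pictures are saved under pics/ and viewed, at most 10 in all, crops included, and the job is handed in when it is done.

Besides the shell and the picture viewer there is one more tool, called after "Call:" as name([rows], argument=value, ...), one row to a line, values as JSON. apply_moves: Moves the arm, as the interface text tells. Its arguments: {"type":"object","properties":{"rows":{"type":"array"},"grip":{"type":"number"}},"required":["rows"]}

```bash
mkdir -p pics
python3 - <<'E'
from station import manip, imaging
import cv2,numpy as np
s=manip.sense();print(s['time_s'],s['ee_pos'],s['tcp_rot'],s['width'],s['ft_force'])
ims=[]
for c in("scene","top"):
    p,d=imaging.camera(c);cv2.imwrite(f"pics/{c}0.png",p[:,:,::-1])
for c in("scene","top"):
  for n in["box_top","mark1","mark2","mark3","mark4","vial_mid","flask_mid","volflask_mid","reagent_mid"]:
    r=imaging.pinpoint(c,n);print(c,n,[(np.round(x['centre']),round(x['confidence'],2)) for x in r[:4]])
E
```

```text
0.0 [280.28977552 557.8954618  252.34687206] [ 2.30793481e-01  9.73002182e-01 -9.76499099e-04 -4.10314075e-04] 85.14315204019785 [-0.34247986  0.33406501  0.42514003]
scene box_top [(array([609., -64., 100.]), 0.71)]
scene mark1 [(array([ 544., -105.,   97.]), 0.73), (array([553., -23.,  96.]), 0.72), (array([611., -65., 102.]), 0.69), (array([ 543., -183.,   97.]), 0.64)]
scene mark2 [(array([ 544., -105.,   97.]), 0.73), (array([553., -23.,  96.]), 0.72), (array([611., -65., 102.]), 0.69), (array([ 543., -183.,   97.]), 0.64)]
scene mark3 [(array([ 544., -105.,   97.]), 0.73), (array([553., -23.,  96.]), 0.72), (array([611., -65., 102.]), 0.69), (array([ 543., -183.,   97.]), 0.64)]
scene mark4 [(array([ 544., -105.,   97.]), 0.73), (array([553., -23.,  96.]), 0.72), (array([611., -65., 102.]), 0.69), (array([ 543., -183.,   97.]), 0.64)]
scene vial_mid [(array([687.,  28., 118.]), 0.73)]
scene flask_mid [(array([427., -94.,  52.]), 0.55), (array([ 544., -103.,  100.]), 0.19)]
scene volflask_mid [(array([ 583., -341.,   57.]), 0.9)]
scene reagent_mid [(array([659., 186.,  60.]), 0.
[... 256 characters left out ...]
), (array([ 544., -104.,   98.]), 0.73), (array([552., -24.,  98.]), 0.61), (array([552.,  58.,  99.]), 0.58)]
top mark3 [(array([ 546., -182.,   98.]), 0.77), (array([ 544., -104.,   98.]), 0.73), (array([552., -24.,  98.]), 0.61), (array([552.,  58.,  99.]), 0.58)]
top mark4 [(array([ 546., -182.,   98.]), 0.77), (array([ 544., -104.,   98.]), 0.73), (array([552., -24.,  98.]), 0.61), (array([552.,  58.,  99.]), 0.58)]
top vial_mid [(array([685.,  24., 117.]), 0.59), (array([426., -93.,  44.]), 0.47)]
top flask_mid [(array([427., -88.,  44.]), 0.86)]
top volflask_mid [(array([ 573., -342.,   60.]), 0.9), (array([610., -66.,  98.]), 0.74)]
top reagent_mid [(array([657., 185.,  63.]), 0.86)]
```

View pics/scene0.png

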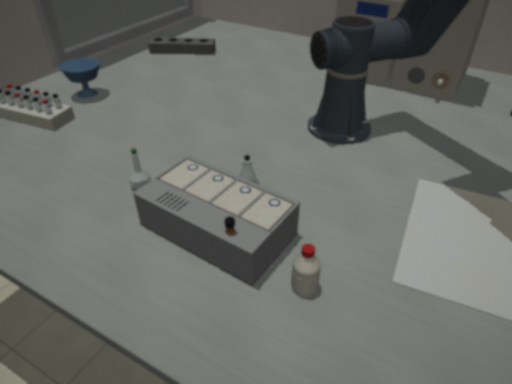

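View pics/top0.png

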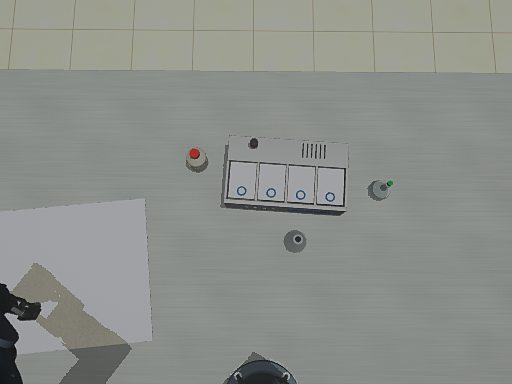

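The scene view shows the box at about (215,215), with flask, bottle, measuring flask and vial around it. In the top view the rings are at about (241,190), (271,193), (301,195) and (330,197), slightly rotated. Next I measure the rings by colour.

```bash
cat > h.py <<'E'
import numpy as np
from station import manip, imaging
from scipy.spatial.transform import Rotation as R
M=[]
def todo(target):
    s=manip.sense();Rm=R.from_quat(s['tcp_rot']).as_matrix()
    d=Rm.T@(np.array(target)-s['ee_pos'])
    print('t',round(s['time_s'],2),'tcp',np.round(s['ee_pos'],1),'tool y ang',np.degrees(np.arctan2(Rm[1,1],Rm[0,1])).round(2),'F',np.round(s['ft_force'],1),'tool shift mm',np.round(d,1),'w',round(s['width'],1))
E
python3 - <<'E'
from h import *
import cv2
p=cv2.imread('pics/top0.png');i=imaging.camera_info('top');K=np.array(i['intrinsics']);T=np.array(i['camera_from_world'])
h=cv2.cvtColor(p,cv2.COLOR_BGR2HSV);m=cv2.inRange(h,(95,90,60),(125,255,255));m[:170]=0;m[203:]=0;m[:,:230]=0;m[:,345:]=0
m=cv2.morphologyEx(m,cv2.MORPH_CLOSE,np.ones((5,5)))
n,_,st,c=cv2.connectedComponentsWithStats(m)
C=-T[:3,:3].T@T[:3,3];P=[]
for k in range(1,n):
    if st[k,4]<20: continue
    r=T[:3,:3].T@np.linalg.inv(K)@[*c[k],1];q=C+r*(100-C[2])/r[2];P.append(q);print(st[k],c[k].round(1),q.round(1))
P=np.array(sorted(P,key=lambda q:-q[1]));print(np.linalg.norm(np.diff(P,axis=0),axis=1),np.degrees(np.arctan2(*(P[0]-P[-1])[[1,0]])))
todo([P[0][0],P[0][1],160])
E
```

```text
[237 186   9  10  38] [241.4 190.5] [558.3  60.5 100. ]
[267 188   9  10  36] [270.5 192.7] [552.7 -18.1 100. ]
[296 190   9  10  39] [300.2 194.6] [547.8 -98.5 100. ]
[326 192   9  10  42] [329.6 196.3] [ 543.5 -177.8  100. ]
[78.86859272 80.47197917 79.48442685] 86.44743864205039
t 1.0 tcp [280.7 558.4 253.3] tool y ang 63.31 F [ 0.4 -0.5 -0.4] tool shift mm [-471.7 -320.2   93.3] w 85.1
```

Call:
apply_moves([
  [[-0.036,-0.025,0],0],
  [[-0.036,-0.025,0],0],
  [[-0.036,-0.025,0],0],
  [[-0.036,-0.025,0],0],
  [[-0.036,-0.025,0],0],
  [[-0.036,-0.025,0],0],
  [[-0.036,-0.025,0],0],
  [[-0.036,-0.025,0],0],
], grip=1)

```text
time_s: 1.8
ee_pos: [448.9, 248.8, 253.6]
tcp_rot: [0.231, 0.973, 0.0, 0.0]
ft_force: [0.3, -0.1, -0.9]
width: -0.4
grip_force: 0.0
```

Call:
apply_moves([
  [[-0.036,-0.025,0.015],0],
  [[-0.036,-0.025,0.015],0],
  [[-0.036,-0.025,0.015],0],
  [[-0.036,-0.025,0.015],0],
  [[-0.036,-0.025,0.015],0],
  [[0,0,0.015],-0.135],
  [[0,0,0],-0.135],
  [[0,0,0],-0.135],
])

```text
time_s: 2.6
ee_pos: [552.8, 57.1, 162.5]
tcp_rot: [0.028, 1.0, 0.0, -0.001]
ft_force: [-0.3, -1.2, -0.9]
width: -0.4
grip_force: 0.0
```

Call:
apply_moves([
  [[0,0,0],0],
  [[0,0,0],0],
  [[0,0,0],0],
  [[0,0,0],0],
  [[0,0,0],0],
  [[0,0,0],0],
  [[0,0,0],0],
  [[0,0,0],0],
])

```text
time_s: 3.4
ee_pos: [552.8, 57.9, 163.3]
tcp_rot: [0.03, 1.0, -0.0, 0.0]
ft_force: [0.7, 0.4, -0.4]
width: -0.0
grip_force: 0.0
```

Run:
```python
from h import *
todo([557,59,125])
```

```text
t 3.4 tcp [552.8  57.9 163.3] tool y ang 86.51 F [ 0.7  0.4 -0.4] tool shift mm [-4.1  1.4 38.3] w -0.0
```

Call:
apply_moves([
  [[-0.004,0.001,0.009],0],
  [[0,0,0.009],0],
  [[0,0,0.009],0],
  [[0,0,0.006],0],
  [[0,0,0.003],0],
  [[0,0,0],0],
  [[0,0,0],0],
  [[0,0,0],0],
])

```text
time_s: 4.2
ee_pos: [557.2, 58.6, 127.6]
tcp_rot: [0.03, 1.0, -0.0, 0.0]
ft_force: [0.3, -0.0, 0.7]
width: 0.2
grip_force: 0.0
```

Call:
apply_moves([
  [[0,0,0.0005],0],
  [[0,0,0.0005],0],
  [[0,0,0.0005],0],
  [[0,0,0.0005],0],
  [[0,0,0.0005],0],
  [[0,0,0.0005],0],
  [[0,0,0.0005],0],
  [[0,0,0.0005],0],
])

```text
time_s: 5.0
ee_pos: [556.9, 58.6, 123.2]
tcp_rot: [0.03, 1.0, -0.0, -0.0]
ft_force: [-0.2, 0.4, -0.3]
width: -0.0
grip_force: 0.0
```

Call:
apply_moves([
  [[0,0,0.0005],0],
  [[0,0,0.0005],0],
  [[0,0,0.0005],0],
  [[0,0,0.0005],0],
  [[0,0,0.0005],0],
  [[0,0,0],0],
  [[0,0,0],0],
  [[0,0,0],0],
])

```text
time_s: 5.8
ee_pos: [556.9, 58.6, 120.8]
tcp_rot: [0.03, 1.0, 0.0, 0.0]
ft_force: [-0.2, -0.7, 0.7]
width: 0.4
grip_force: 0.4
```

Run:
```python
from h import *
import cv2
todo([557,59,120])
p,d=imaging.camera('scene');cv2.imwrite('pics/s1.png',cv2.resize(p[140:280,120:320,::-1],None,fx=4,fy=4,interpolation=cv2.INTER_CUBIC))
```

```text
t 5.8 tcp [556.9  58.6 120.8] tool y ang 86.52 F [-0.2 -0.7  0.7] tool shift mm [-0.1  0.4  0.8] w 0.4
```

View pics/s1.png

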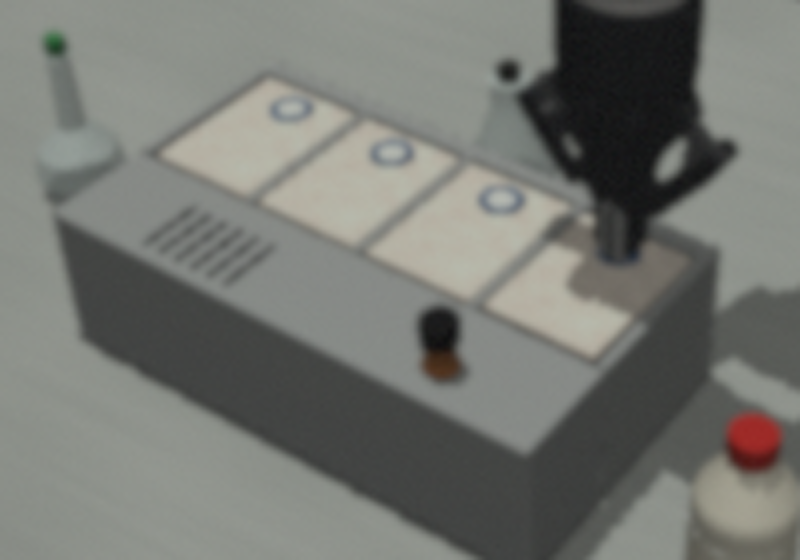

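The closed fingertip sits on the ring of cover 1 (crop 617,252), just at contact. I'll press on in small steps.

Call:
apply_moves([
  [[0,0,0.0005],0],
  [[0,0,0.0005],0],
  [[0,0,0.0005],0],
  [[0,0,0],0],
  [[0,0,0],0],
  [[0,0,0],0],
  [[0,0,0],0],
  [[0,0,0],0],
])

```text
time_s: 6.65
ee_pos: [556.9, 58.6, 119.3]
tcp_rot: [0.03, 1.0, -0.0, 0.0]
ft_force: [-0.9, 0.4, 1.9]
width: -0.0
grip_force: 0.4
```

Call:
apply_moves([
  [[0,0,0.0005],0],
  [[0,0,0.0005],0],
  [[0,0,0],0],
  [[0,0,0],0],
  [[0,0,0],0],
  [[0,0,0],0],
  [[0,0,0],0],
  [[0,0,0],0],
])

```text
time_s: 7.45
ee_pos: [556.9, 58.6, 118.3]
tcp_rot: [0.03, 1.0, -0.0, 0.0]
ft_force: [0.1, -0.2, 0.8]
width: 0.1
grip_force: 0.4
```

Call:
apply_moves([
  [[0,0,0.0005],0],
  [[0,0,0.0005],0],
  [[0,0,0],0],
  [[0,0,0],0],
  [[0,0,0],0],
  [[0,0,0],0],
  [[0,0,0],0],
  [[0,0,0],0],
])

```text
time_s: 8.25
ee_pos: [556.9, 58.6, 117.3]
tcp_rot: [0.03, 1.0, -0.0, 0.0]
ft_force: [-1.6, -1.3, 2.0]
width: 0.0
grip_force: 0.4
```

Call:
apply_moves([
  [[0,0,0.0005],0],
  [[0,0,0.0005],0],
  [[0,0,0],0],
  [[0,0,0],0],
  [[0,0,0],0],
  [[0,0,0],0],
  [[0,0,0],0],
  [[0,0,0],0],
])

```text
time_s: 9.05
ee_pos: [556.9, 58.6, 116.3]
tcp_rot: [0.03, 1.0, -0.0, 0.0]
ft_force: [-1.0, 0.8, 0.3]
width: 0.3
grip_force: 0.4
```

Call:
apply_moves([
  [[0,0,0.0005],0],
  [[0,0,0.0005],0],
  [[0,0,0.0005],0],
  [[0,0,0.0005],0],
  [[0,0,0],0],
  [[0,0,0],0],
  [[0,0,0],0],
  [[0,0,0],0],
])

```text
time_s: 9.85
ee_pos: [556.9, 58.6, 114.3]
tcp_rot: [0.03, 1.0, -0.0, 0.0]
ft_force: [-0.3, 0.6, 0.9]
width: -0.1
grip_force: 0.3
```

Run:
```python
from h import *
import cv2
todo([557,59,120])
p,d=imaging.camera('scene');cv2.imwrite('pics/s2.png',cv2.resize(p[140:280,120:320,::-1],None,fx=4,fy=4,interpolation=cv2.INTER_CUBIC))
```

```text
t 9.85 tcp [556.9  58.6 114.3] tool y ang 86.52 F [-0.3  0.6  0.9] tool shift mm [-0.   0.4 -5.7] w -0.1
```

View pics/s2.png

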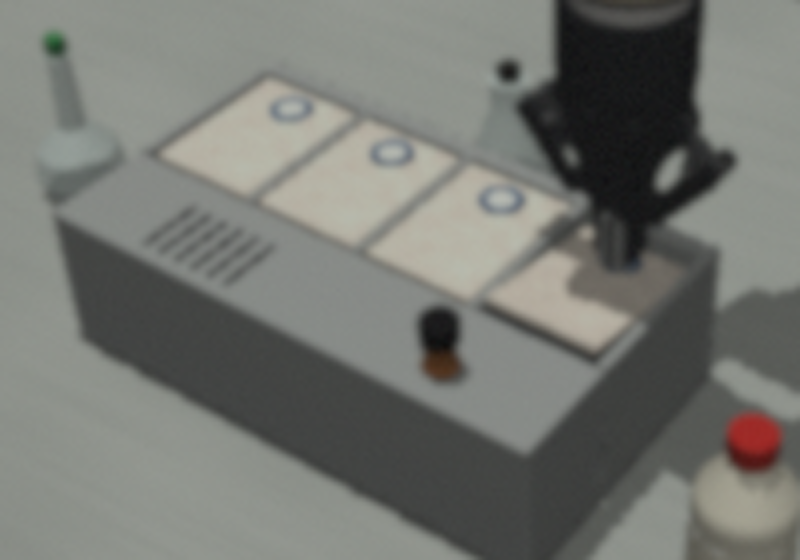

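Cover 1's back edge is raised (crop 545,330) with no force building up, so it is the empty bay. I'll push it open.

Call:
apply_moves([
  [[0,0,0.002],0],
  [[0,0,0.002],0],
  [[0,0,0.002],0],
  [[0,0,0.002],0],
  [[0,0,0.002],0],
  [[0,0,0.002],0],
  [[0,0,0.002],0],
  [[0,0,0],0],
])

```text
time_s: 10.7
ee_pos: [556.9, 58.6, 100.0]
tcp_rot: [0.03, 1.0, 0.0, -0.0]
ft_force: [-0.5, 0.5, 0.4]
width: -0.0
grip_force: 0.0
```

Call:
apply_moves([
  [[0,0,0.002],0],
  [[0,0,0.002],0],
  [[0,0,0.002],0],
  [[0,0,0.002],0],
  [[0,0,0.002],0],
  [[0,0,0.002],0],
  [[0,0,0.002],0],
  [[0,0,0],0],
])

```text
time_s: 11.5
ee_pos: [556.7, 58.6, 86.0]
tcp_rot: [0.03, 1.0, 0.0, -0.0]
ft_force: [-0.2, 0.4, 0.6]
width: -0.1
grip_force: 0.0
```

Call:
apply_moves([
  [[0,0,0],0],
  [[0,0,0],0],
  [[0,0,0],0],
  [[0,0,0],0],
  [[0,0,0],0],
  [[0,0,0],0],
  [[0,0,0],0],
  [[0,0,0],0],
])

```text
time_s: 12.3
ee_pos: [556.9, 58.6, 86.3]
tcp_rot: [0.03, 1.0, 0.0, -0.0]
ft_force: [1.0, -0.6, -0.2]
width: 0.3
grip_force: 0.0
```

Run:
```python
from h import *
import cv2
todo([557,59,120])
p,d=imaging.camera('scene');cv2.imwrite('pics/s3.png',cv2.resize(p[140:280,120:320,::-1],None,fx=4,fy=4,interpolation=cv2.INTER_CUBIC))
```

```text
t 12.3 tcp [556.9  58.6  86.3] tool y ang 86.52 F [ 1.  -0.6 -0.2] tool shift mm [ -0.1   0.4 -33.7] w 0.3
```

View pics/s3.png

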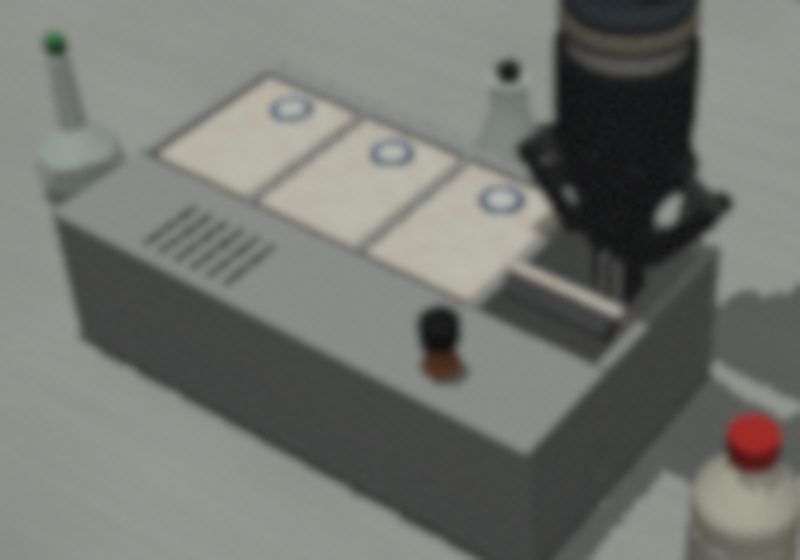

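The cover has swung open, with its raised back edge at crop (565,290) and the other three flush. Now I retract straight up.

Call:
apply_moves([
  [[0,0,-0.01],0],
  [[0,0,-0.01],0],
  [[0,0,-0.01],0],
  [[0,0,-0.02],0],
  [[0,0,-0.03],0],
  [[0,0,-0.03],0],
  [[0,0,-0.03],0],
  [[0,0,-0.02],0],
])

```text
time_s: 13.15
ee_pos: [557.6, 58.6, 249.8]
tcp_rot: [0.03, 1.0, -0.0, 0.002]
ft_force: [0.7, -0.2, 0.3]
width: 0.3
grip_force: 0.0
```

Call:
apply_moves([
  [[0,0,0],0],
  [[0,0,0],0],
  [[0,0,0],0],
  [[0,0,0],0],
  [[0,0,0],0],
  [[0,0,0],0],
  [[0,0,0],0],
  [[0,0,0],0],
])

```text
time_s: 13.95
ee_pos: [556.9, 58.6, 246.1]
tcp_rot: [0.03, 1.0, 0.0, -0.0]
ft_force: [-1.5, 0.7, 0.3]
width: 0.3
grip_force: 0.0
```

Run:
```python
from h import *
import cv2
todo([557,59,120])
p,d=imaging.camera('scene');cv2.imwrite('pics/s4.png',cv2.resize(p[140:280,120:320,::-1],None,fx=4,fy=4,interpolation=cv2.INTER_CUBIC))
```

```text
t 13.95 tcp [556.9  58.6 246.1] tool y ang 86.51 F [-1.5  0.7  0.3] tool shift mm [-1.000e-01  4.000e-01  1.261e+02] w 0.3
```

View pics/s4.png

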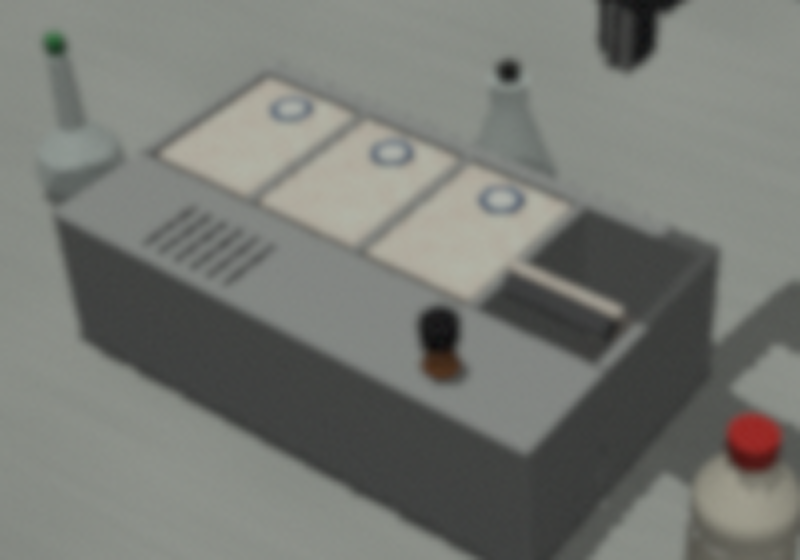

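The cover stays open with the arm clear (back edge at crop 565,290), the other three are flush, and the bystanders have not moved.

```bash
python3 -c "
from station import job
print(job.finish_job())"
```

```text
the job is handed in; nothing more can be done
None
```

The empty bay was under the leftmost cover (cover1): it now stands open on its own, the other three covers were not pressed and are shut, the flasks, bottle and vial look unmoved in the last picture, and the job was handed in at about 14 s (no verdict was returned).

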